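# Make room in the caddy row and slide the red caddy in

### The job

Put the red parts caddy into the row on the rail, between the blue and the green caddy. First nudge the blue and the green one apart along the rail, each with the caddy behind it, until the row is gently felt to be up against the end plates, then slide the red one down between them until it sits fully home on the rail floor. Don't force, tip or lift anything, and leave the spray can, the mug and the tin alone.

Things in the scene. Friction and masses are not known exactly. Their poses are not given: they have to be found in the camera images.
- red_mid (a point): Red plastic parts caddy: open tray 52 mm wide (y), 100 deep (x), rim 24 high, lower edges rounded by 5. Over its middle stands a flat handle plate, 10 mm thick (y), 66 long (x), top 66 above the underside; take it there. 0.24 to 0.39 kg. Point: its centre, 33 mm above the underside, in the handle plate; z up. Stands alone on the bench, right of the rail, turned up to 0.6 rad; it is to be put in.
- blue_mid (a point): Blue caddy, same shape, size, weight and point as the red. Stands loose in the row on the rail, second from one end (blue and green may be either way round). Slides along the rail, with 0.5 to 1.1 N of friction per caddy, when its handle plate is pushed low down.
- green_mid (a point): Green caddy, same shape, size, weight and point. Stands loose, second from the other end of the row. Between blue and green the gap is at first only about 8 to 29 mm.
- yellow_mid (a point): Yellow caddy, same shape, size, weight and point. Stands loose at one end of the row (yellow and white may be either way round), 2 to 12 mm off a grey end plate (6 mm thick, 44 high, fixed) and 2 to 22 mm from its neighbour.
- white_mid (a point): White caddy, same shape, size, weight and point, at the other end of the row before the other end plate. Both end plates are shifted together by up to 22 mm along the rail from start to start and their place is not given: feel it. Between them is room for five caddies and 4 to 5 mm more.
- rail_floor (a point): Aluminium rail fixed on the bench, 124 mm deep (x), 370 long (y: the direction of the row). Point: middle of its floor, on the surface, 6 mm above the bench; a caddy standing there has its point 33 mm above it. Lips 10 mm above the floor, 112 mm apart inside, run along front and rear and keep the caddies in line.
- spray_can_mid (a point): Spray can, 65 mm across, 196 mm high, standing loose behind and right of the rail; a bystander. The point is its centre.
- mug_mid (a point): Grey-blue mug, 85 mm across, 88 mm high, standing loose at the far right; a bystander. The point is its centre.
- flux_tin_mid (a point): Blue tin, 77 mm across, 39 mm high, standing loose at the left; a bystander. The point is its centre.
Mind the look-alikes: they are no part of the job. There is more than one size of the part that bears blue_mid; the job needs the larger. Of the things shaped like the part that bears white_mid, the white one is meant.

How it is judged:
By the outcome, as a careful person would: the job done as asked, in the order asked, and still so for the second after the job is handed in, with the robot touching nothing.
It also fails if it takes over 64 s, if anything falls off the work surface, if the arm or the gripper's body presses on something with over 40 N, if the wrist force passes 120 N, or if a joint passes its speed limit or range.

### The arm

A 6-joint arm with a two-finger parallel gripper is mounted at the origin on a cart in front of the work surface, level with it; the furniture and walls round the work are solid. World frame = base frame: x ahead of the robot, y to its left, z up, the work surface at z = 0. Lengths are in mm, angles in rad, forces in N, time in s.
With the tool pointing down it reaches from about 275 to 775 mm from the base axis. Payload 14.6 kg.
Tool frame: the origin (TCP) lies between the finger pads; the fingertips stand bot.finger_overhang ahead of it and the grasp point (between the pads) lies 3 mm ahead of it (bot.finger_overhang is the distance from the TCP to the fingertips, in mm); x points along the fingers, y is the direction in which the jaws open and shut, and the axes are right-handed (so a half turn about x gives the same grasp; the last joint's range is limited). The gripper opens to 85 mm and grips with 20 to 120 N. Pads are 22 mm wide; open, the fingers measure 114 mm over their backs; the gripper's body (76 mm by 85 mm) begins 54 mm behind the grasp point. The pads swing forward as they close: fully open they stand 13 mm farther back than shut.
Start: joints at [0.998, 0.263, -0.048, 1.259, 0, 1.415], TCP at [213.024, 479.843, 253.278] pointing down, gripper open.
Joint ranges: [-2.65, 2.65], [-0.89, 1.7], [-1.18, 1.37], [-2.13, 2.11], [-1.35, 1.29], [-3.14, 3.14]. Speed limits (rad/s): [1.89, 1.89, 2.57, 2.79, 3.14, 3.14].

### API

Orientations are given as a unit quaternion [x, y, z, w].
In Python, from workcell import bot gives the robot as it stands. The module is installed in compiled form; this text tells all that it offers.
- The arm moves only by the shell command python3 -m creep 'ROWS' [FORCE]. ROWS is JSON, one flat list of numbers, 7 for each row, row after row: the shift along the world's x, y, z in cm, then the turn, a rotation vector about the world's x, y, z in units of 6 degrees (1.0 is 6 degrees), then the opening in per cent of the stroke, from 0 (shut) to 100 (fully open). In form: [dx, dy, dz, wx, wy, wz, hand, dx, dy, dz, wx, wy, wz, hand, ...]. A call has 1 to 12 rows; each row shifts and turns the commanded pose from where the row before left it; what a row does not reach is not made up. A row lasts 1/10 s, in which the tool goes at most 50 mm and 8.59 degrees, less where a joint would pass 70% of its speed; a pose out of reach is approached as far as the arm can. A call with a gripper value outside its range is refused whole. The fingers move at their own pace and stop on an object; FORCE is the grip in N (left out, the last holds). Time passes only in rows, so rows that do not move let the fingers close. It gives the time, the measured TCP pose, the force and the opening at its end, in the units of the state.
- bot.read_state(): the state, without advancing time (a new reading comes with each control period).
- bot.camera(name): name is "scene" or "top" or "wrist"; returns a dict with "img" (480x640x3 uint8, blue, green, red), "fx", "fy", "cx", "cy" (pixels), "camera_from_world" (4x4, takes a point from world to camera coordinates). Camera axes: x right, y down, z forward; pixel columns grow to the right and rows downward; lengths in mm; the calibration is good to about 2 mm. The wrist camera is an equidistant fisheye: a pixel r from the principal point sees the ray r / f radians off the axis. A picture is of the moment at which its call begins. There is no depth.
- bot.hand_in(): hands the job in, once; it reports no verdict.
Trained networks look in the newest picture that a camera, given by its name, has taken for a name from the list of things; names that differ only in an ending like _2 or _b are one class to them, and where a whole thing is asked for, a point or a joint stands for the part that bears it (a point fixed in the world has none). Each returns a list of dicts, best first, with "conf" (0 to 1); they miss things now and then, are a little off and sometimes report something else, mostly with a low value. They report only what shows in the picture. A call takes as long as a camera call. They do not tell look-alikes from the thing itself.
- bot.cut_out(thing, camera): "region" (480x640 bool, what is visible of it) and "extent" ([left, top, width, height] in pixels, round what is visible of it).
The state is a dict: "time": time; "qpos": joint angles; "dq": joint speeds; "joint_efforts": joint torques, N m; "ee_pos": TCP position; "orientation": TCP orientation; "force": force on the tool from outside, world axes, zero at the start; "wrist_torque": the same for the moment, N m; "finger_gap": finger opening in mm.
Only numpy, scipy, OpenCV 4.12 (cv2) and the standard library are available. Lean on these libraries where they do the work, as an engineer would, in place of code of your own. Each camera call takes 0.05 s, during which the arm holds its last target.

## Working session

There is one attempt and no reset: what is moved stays moved. The work goes in short steps, Python scripts to look and compute and a shell command to move; the robot and the scene stay as the last step left them, time stands still between calls to the robot, and variables do not carry over. Pictures are saved under pics/ and viewed, and the job is handed in when it is done.

```bash
mkdir -p pics; ls; python3 - <<'E'
from workcell import bot
import cv2
print(bot.read_state()); print(bot.finger_overhang)
for c in ("scene","top","wrist"):
    d=bot.camera(c); cv2.imwrite(f"pics/{c}0.png",d["img"]); print(c,d["fx"],d["fy"],d["cx"],d["cy"],d["camera_from_world"].round(3).tolist() if hasattr(d["camera_from_world"],'round') else d["camera_from_world"])
E
```

```text
pics
{'time': 0.0, 'qpos': array([ 9.97702036e-01,  2.63543203e-01, -4.89330086e-02,  1.25942715e+00,
       -1.39697293e-05,  1.41544542e+00]), 'dq': array([-4.17699976e-04, -8.02809117e-04, -1.06156970e-03,  7.17525399e-05,
       -9.62153001e-05, -2.13087498e-04]), 'joint_efforts': array([ 3.81900463e-03, -6.37607646e+01,  3.84560430e+01,  1.37805229e-02,
        2.26414263e-04, -3.28888541e-05]), 'ee_pos': array([212.88204376, 479.61827071, 252.81602669]), 'orientation': array([ 0.1462555 ,  0.69187287, -0.14699046,  0.69160325]), 'force': array([-0.35918562,  0.69358352, -0.62267522]), 'wrist_torque': array([-0.00282885, -0.01868414,  0.00929361]), 'finger_gap': 84.91000862911581}
22.0
scene 572.4069037007631 572.4069037007631 325.3541144623923 234.51312179950014 [[0.773, -0.634, 0.022, -521.314], [-0.268, -0.358, -0.894, 251.297], [0.575, 0.685, -0.447, 1181.65], [0.0, 0.0, 0.0, 1.0]]
top 588.9405187687184 588.9405187687184 318.92958397928004 237.3323824886159 [[0.012, -1.0, 0.01, -46.906], [-0.992, -0.014, -0.128, 652.6], [0.128, -0.009, -0.992, 1636.435], [0.0, 0.0, 0.0, 1.0]]
wrist 371.64829954431775 371.64829954431775 320.62166490540983 237.23669016287823 [[0.406, 0.914, -0.001, -524.841], [0.871, -0.387, 0.301, -38.882], [0.275, -0.123, -0.954, 380.334], [0.0, 0.0, 0.0, 1.0]]
```

View pics/scene0.png

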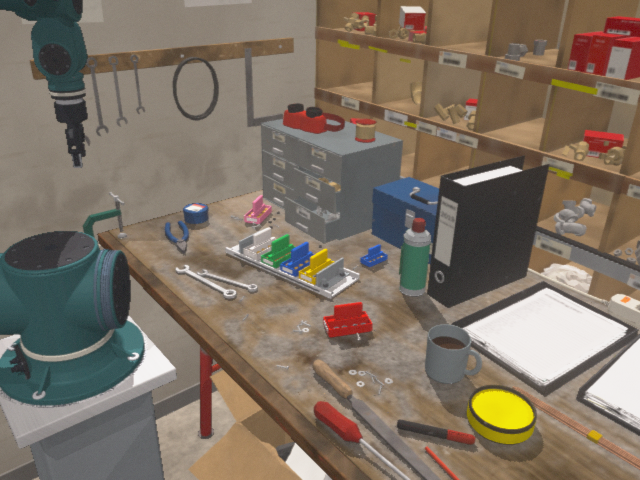

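View pics/top0.png

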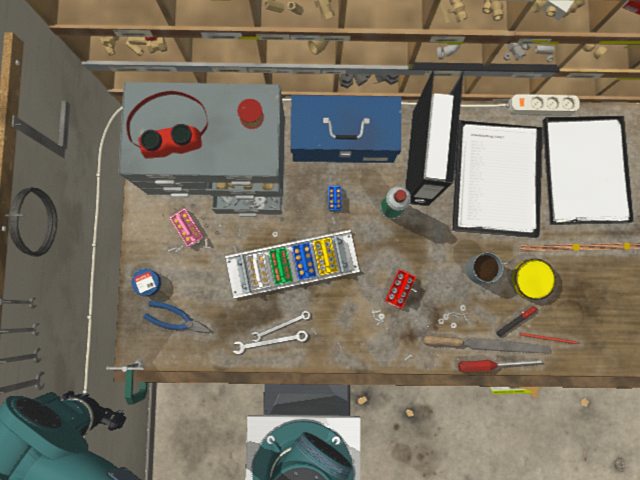

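View pics/wrist0.png

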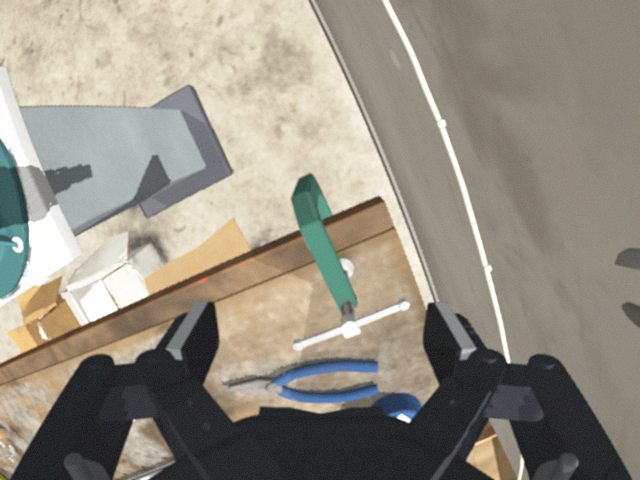

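The top view shows white (260,268), green (281,265), blue (305,260) and yellow (324,255) on the rail, which is turned slightly in the picture. Red stands at (401,290). The look-alikes are the small blue caddy at (335,198) and the pink one at (185,227). Next I'll take a close crop and measure.

```bash
cat > h.py <<'E'
import numpy as np, cv2
from workcell import bot
def unproj(d,uv,z):
    T=np.array(d["camera_from_world"]);R=T[:3,:3];t=T[:3,3]
    uv=np.atleast_2d(uv).astype(float)
    r=np.c_[(uv[:,0]-d["cx"])/d["fx"],(uv[:,1]-d["cy"])/d["fy"],np.ones(len(uv))]
    w=r@R; c=-R.T@t
    s=(z-c[2])/w[:,2]
    return c+w*s[:,None]
def proj(d,P):
    T=np.array(d["camera_from_world"]);P=np.atleast_2d(P)@T[:3,:3].T+T[:3,3]
    return np.c_[d["cx"]+d["fx"]*P[:,0]/P[:,2],d["cy"]+d["fy"]*P[:,1]/P[:,2]]
def crop(d,x,y,w,h,s,fn):
    i=d["img"][y:y+h,x:x+w]; cv2.imwrite(fn,cv2.resize(i,None,fx=s,fy=s,interpolation=cv2.INTER_CUBIC))
E
python3 - <<'E'
from h import *
d=bot.camera("top"); crop(d,215,170,230,150,3.4,"pics/topc.png")
s=bot.camera("scene"); crop(s,215,215,190,140,4,"pics/scenec.png")
for n in ["red_mid","blue_mid","green_mid","yellow_mid","white_mid","spray_can_mid","mug_mid","flux_tin_mid","rail_floor"]:
  for cam,dd in(("top",d),("scene",s)):
    for r in bot.cut_out(n,cam)[:3]:
        m=r["region"].astype(np.uint8); ys,xs=np.nonzero(m)
        if len(xs)<5: continue
        rect=cv2.minAreaRect(np.c_[xs,ys].astype(np.float32))
        print(n,cam,round(r["conf"],2),r["extent"],(xs.mean().round(1),ys.mean().round(1)),np.round(rect[0],1),np.round(rect[1],1),round(rect[2],1), unproj(dd,rect[0],30 if cam=="top" else 33)[0].round(0))
E
```

```text
red_mid top 0.62 [384.7, 270.0, 29.7, 39.9] (np.float64(399.6), np.float64(288.8)) [399.5 288.7] [17.9 34.8] 23.2 [ 511. -270.   30.]
red_mid scene 0.89 [323.3, 304.1, 50.0, 33.7] (np.float64(347.5), np.float64(320.3)) [346.9 319.1] [30.7 48.3] 80.5 [ 505. -281.   33.]
blue_mid top 0.98 [293.4, 242.0, 23.2, 37.9] (np.float64(303.6), np.float64(260.7)) [303.7 260.7] [36.4 19.3] 77.5 [587.   4.  30.]
blue_mid top 0.88 [323.7, 185.8, 17.9, 23.9] (np.float64(333.8), np.float64(197.5)) [333.7 197.9] [24.2 13.8] 86.8 [771. -80.  30.]
blue_mid top 0.7 [313.6, 237.3, 24.9, 37.9] (np.float64(324.8), np.float64(256.5)) [324.6 256.6] [34.3 17.9] 77.9 [599. -56.  30.]
blue_mid scene 0.98 [281.9, 240.1, 30.0, 37.3] (np.float64(297.4), np.float64(259.6)) [298.  259.5] [21.9 38.9] 45.0 [581.   1.  33.]
blue_mid scene 0.7 [362.8, 249.3, 24.6, 16.0] (np.float64(373.9), np.float64(256.2)) [372.9 256.3] [16.5 26.4] 63.4 [ 751. -105.   33.]
blue_mid scene 0.66 [223.3, 245.8, 138.2, 52.8] (np.float64(298.8), np.float64(275.3)) [290.5 273.2] [135.7  31.9] 11.6 [524. -45.  33.]
green_mid top 0.86 [268.3, 2
[... 1987 characters left out ...]
0 [ 597. -504.   33.]
flux_tin_mid top 0.76 [132.3, 269.0, 27.9, 27.4] (np.float64(145.5), np.float64(282.1)) [145. 282.] [26. 28.] 90.0 [520. 453.  30.]
flux_tin_mid top 0.61 [271.1, 246.9, 22.0, 36.3] (np.float64(279.9), np.float64(266.2)) [279.8 266. ] [36.1 19. ] 76.6 [571.  72.  30.]
flux_tin_mid scene 0.6 [182.7, 201.8, 24.5, 20.9] (np.float64(195.5), np.float64(212.7)) [195.  212.5] [19. 24.] 90.0 [508. 427.  33.]
rail_floor top 0.65 [224.0, 227.5, 135.4, 70.2] (np.float64(291.2), np.float64(264.5)) [291.2 263.8] [ 44.4 128.2] 77.7 [577.  39.  30.]
rail_floor scene 0.84 [224.3, 244.9, 138.4, 52.2] (np.float64(299.3), np.float64(275.6)) [290.3 273.1] [136.1  31.7] 11.8 [524. -44.  33.]
```

View pics/topc.png

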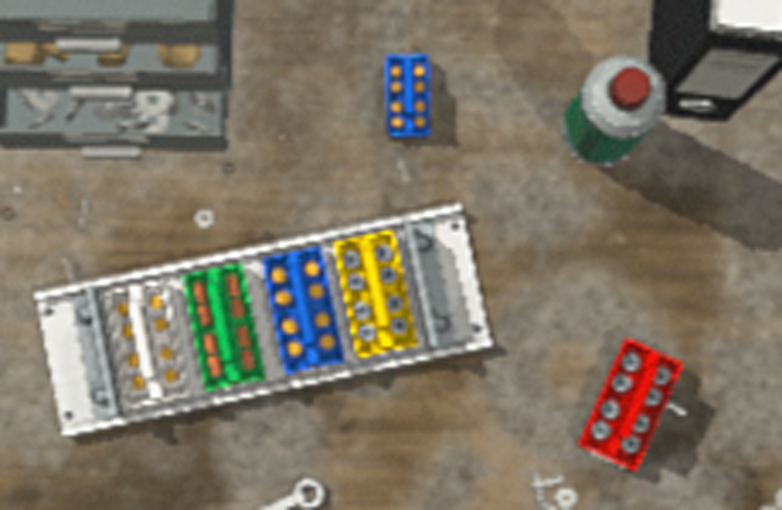

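View pics/scenec.png

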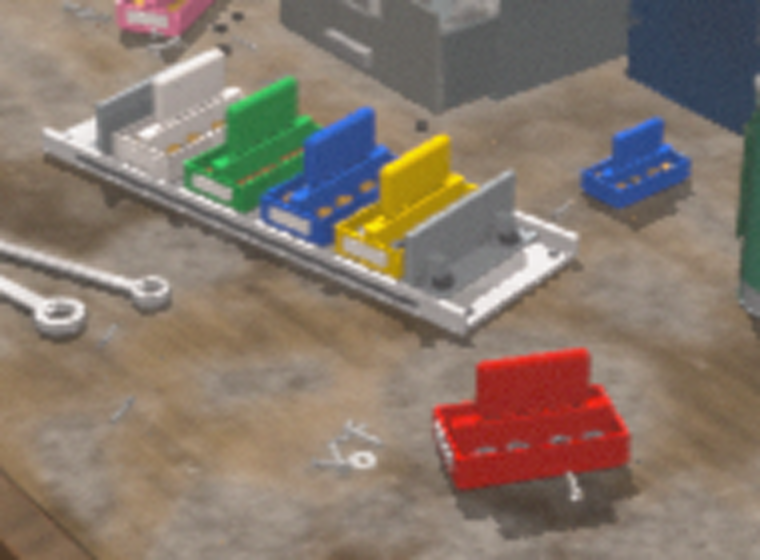

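Both crops agree with the description. The full-size blue is at (305,260), and the small one is off the rail at (335,198). White is on the rail, and pink is at (185,227). Now the geometry and the needed tool yaw.

```bash
cat >> h.py <<'E'
from scipy.spatial.transform import Rotation as Ro
def handle(d,rect_c,lo,hi):pass
def tooly(st):
    R=Ro.from_quat(st["orientation"]).as_matrix(); return R
E
python3 - <<'E'
from h import *
st=bot.read_state(); print(tooly(st).round(3))
d=bot.camera("top")
c=np.array([(36,295),(463,207),(493,345),(66,435)])/3.4+[215,170]-0.35
P=unproj(d,c,16)[:,:2]; print("rail corners",P.round(1).tolist(),P.mean(0).round(1))
e=(P[0]-P[1]+P[3]-P[2]);print("rail y ang",np.degrees(np.arctan2(e[1],e[0]))-90,np.linalg.norm(e)/2)
s=bot.camera("scene")
# handle tops in top crop (ends)
H={"white":[(133,288),(155,395)],"green":[(215,269),(237,383)],"blue":[(292,253),(317,365)],"yellow":[(367,236),(391,350)],"red":[(663,360),(624,462)]}
for n in ["blue_mid","green_mid","yellow_mid","white_mid","red_mid"]:
    out=[]
    for cam,dd in(("top",d),("scene",s)):
        r=bot.cut_out(n,cam)[0]
        m=r["region"].astype(np.uint8); ys,xs=np.nonzero(m)
        rect=cv2.minAreaRect(np.c_[xs,ys].astype(np.float32)); b=unproj(dd,cv2.boxPoints(rect),30 if n!="red_mid" else 24)[:,:2]
        if cam=="top":
            ed=[b[1]-b[0],b[2]-b[1]]; L=max(ed,key=np.linalg.norm); a=np.degrees(np.arctan2(L[1],L[0]))
            print(n,b.mean(0).round(1),"ang",((a+90)%180-90).round(1),[np.linalg.norm(q).round(0) for q in ed])
E
```

```text
[[-0.     0.406  0.914]
 [-0.     0.914 -0.406]
 [-1.    -0.     0.   ]]
rail corners [[597.5, 230.3], [677.7, -131.0], [560.2, -157.0], [479.9, 201.3]] [578.8  35.9]
rail y ang 12.570659001925733 368.6236045560042
blue_mid [770.3 -82.3] ang 0.4 [np.float64(38.0), np.float64(71.0)]
green_mid [572.1  70.3] ang 12.3 [np.float64(54.0), np.float64(101.0)]
yellow_mid [600.9 -56.1] ang 11.8 [np.float64(53.0), np.float64(102.0)]
white_mid [678.4 343.9] ang 33.5 [np.float64(55.0), np.float64(103.0)]
red_mid [ 512.1 -270.6] ang -22.3 [np.float64(105.0), np.float64(54.0)]
```

Moving above the blue/green gap with the fingers closing, turned to the rail's 12.5°.

```bash
python3 -m creep '[3.06,-3.68,-0.7,0,0,0.507,0,3.06,-3.68,-0.7,0,0,0.507,0,3.06,-3.68,-0.7,0,0,0.507,0,3.06,-3.68,-0.7,0,0,0.507,0,3.06,-3.68,-0.7,0,0,0.507,0,3.06,-3.68,-0.7,0,0,0.507,0,3.06,-3.68,-0.7,0,0,0.507,0,3.06,-3.68,-0.7,0,0,0.507,0,3.06,-3.68,-0.7,0,0,0.507,0,3.06,-3.68,-0.7,0,0,0.507,0,3.06,-3.68,-0.7,0,0,0.507,0,3.06,-3.68,-0.7,0,0,0.507,0]' 20; python3 -m creep '[0,0,0,0,0,0,0,0,0,0,0,0,0,0]'
python3 - <<'E'
from h import *
st=bot.read_state(); print(st["ee_pos"].round(1),tooly(st).round(3).tolist(),st["force"].round(2),st["finger_gap"],st["qpos"].round(3))
d=bot.camera("wrist"); cv2.imwrite("pics/w1.png",d["img"])
d=bot.camera("scene"); crop(d,215,150,190,160,4,"pics/s1.png")
E
```

```text
time: 2.95
ee_pos: [581.3, 36.4, 169.0]
orientation: [-0.078, 0.703, 0.078, 0.703]
force: [0.9, 1.5, 0.5]
finger_gap: 0.1
time: 3.15
ee_pos: [580.4, 37.5, 168.7]
orientation: [-0.077, 0.703, 0.077, 0.703]
force: [0.6, 0.4, -0.8]
finger_gap: 0.5
[580.4  37.5 168.7] [[-0.001, -0.216, 0.976], [0.0, 0.976, 0.216], [-1.0, 0.0, -0.001]] [ 0.55  0.36 -0.77] 0.5160563785143513 [-0.076  0.396 -0.08   1.095  0.    -0.293]
```

View pics/w1.png

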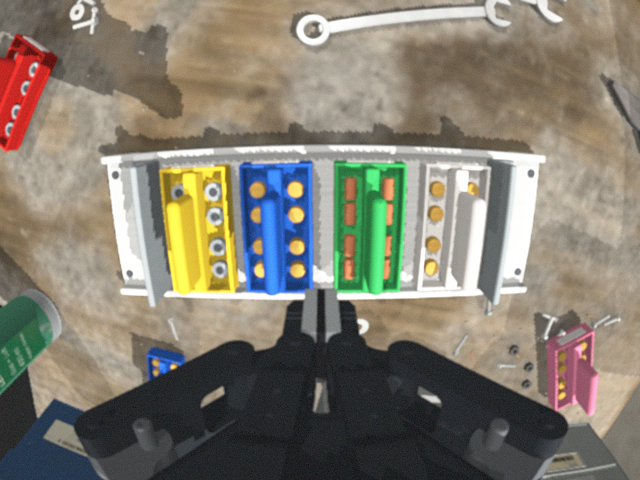

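View pics/s1.png

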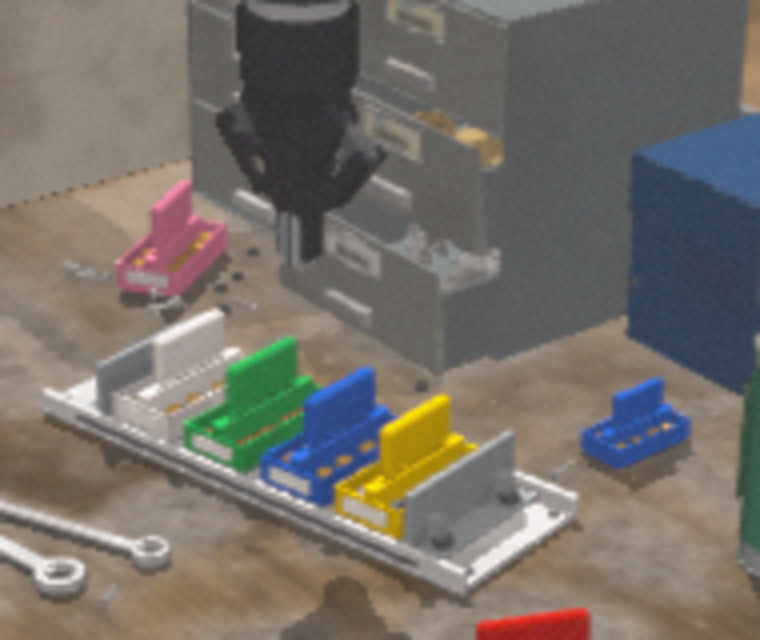

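The wrist view shows the gap between blue (col 272 at the handle) and green (col 376), with the closed fingers near its middle at col 320. I'll turn the closed fingers 90° so that their flat sides do the pushing, then check the profile.

```bash
python3 -m creep '[0,0,-0.3,0,0,-1.364,0,0,0,-0.3,0,0,-1.364,0,0,0,-0.3,0,0,-1.364,0,0,0,-0.3,0,0,-1.364,0,0,0,-0.3,0,0,-1.364,0,0,0,-0.3,0,0,-1.364,0,0,0,-0.3,0,0,-1.364,0,0,0,-0.3,0,0,-1.364,0,0,0,-0.3,0,0,-1.364,0,0,0,-0.3,0,0,-1.364,0,0,0,-0.3,0,0,-1.364,0,0,0,0,0,0,0,0]'
python3 - <<'E'
from h import *
st=bot.read_state(); print(st["ee_pos"].round(1),tooly(st).round(3).tolist(),st["force"].round(2),st["finger_gap"],st["qpos"].round(3))
d=bot.camera("wrist"); cv2.imwrite("pics/w2.png",d["img"])
d=bot.camera("scene"); crop(d,215,150,190,160,4,"pics/s2.png")
E
```

```text
time: 4.45
ee_pos: [579.5, 39.4, 136.5]
orientation: [0.443, 0.551, -0.443, 0.551]
force: [0.2, -0.1, 0.4]
finger_gap: -0.0
[579.5  39.4 136.5] [[-0.0, 0.976, 0.216], [0.0, 0.216, -0.976], [-1.0, -0.0, -0.0]] [ 0.18 -0.11  0.44] -0.002426294518715144 [-0.072  0.415 -0.142  1.014  0.     1.28 ]
```

View pics/w2.png

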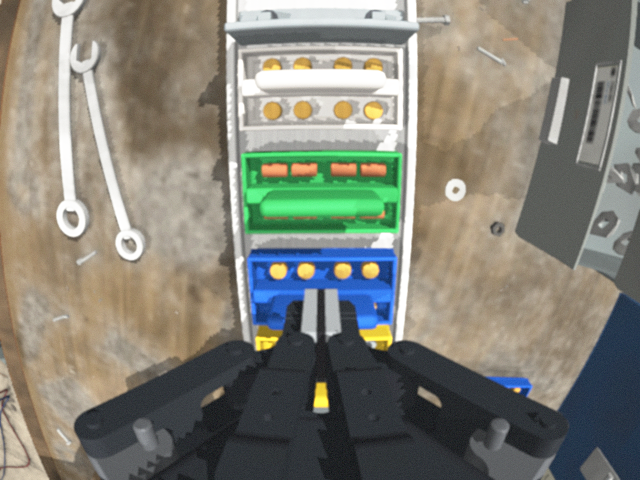

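View pics/s2.png

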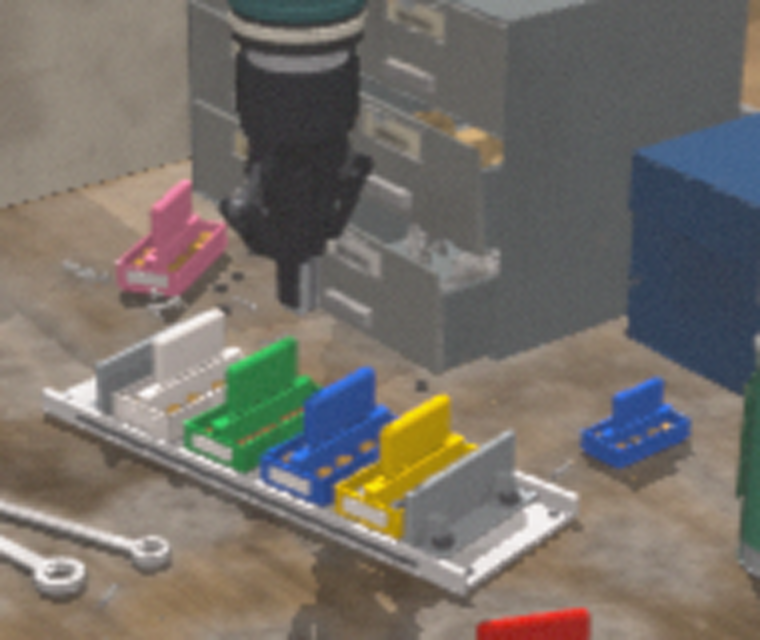

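The rail lies vertical in the wrist view, and the tips have about 18 mm of room to each handle. Descending.

```bash
python3 -m creep '[0,0,-1,0,0,0,0,0,0,-1,0,0,0,0,0,0,-1,0,0,0,0,0,0,-1,0,0,0,0,0,0,-1,0,0,0,0,0,0,-1,0,0,0,0,0,0,-1,0,0,0,0,0,0,-0.5,0,0,0,0,0,0,-0.4,0,0,0,0,0,0,0,0,0,0,0]'
python3 - <<'E'
from h import *
st=bot.read_state(); print(st["ee_pos"].round(1),tooly(st).round(3)[:,1],st["force"].round(2))
d=bot.camera("wrist"); cv2.imwrite("pics/w3.png",d["img"])
d=bot.camera("scene"); crop(d,215,170,170,140,4.5,"pics/s3.png")
E
```

```text
time: 5.55
ee_pos: [580.1, 38.3, 56.9]
orientation: [0.442, 0.552, -0.442, 0.551]
force: [-0.1, 0.5, 0.4]
finger_gap: -0.1
[580.1  38.3  56.9] [ 0.976  0.217 -0.   ] [-0.1   0.53  0.36]
```

View pics/w3.png

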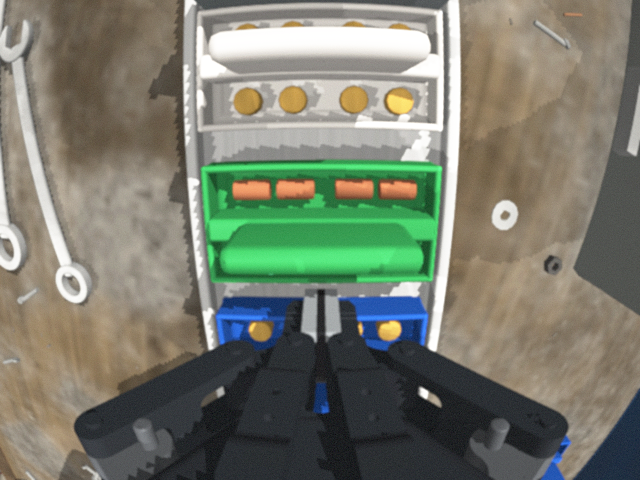

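View pics/s3.png

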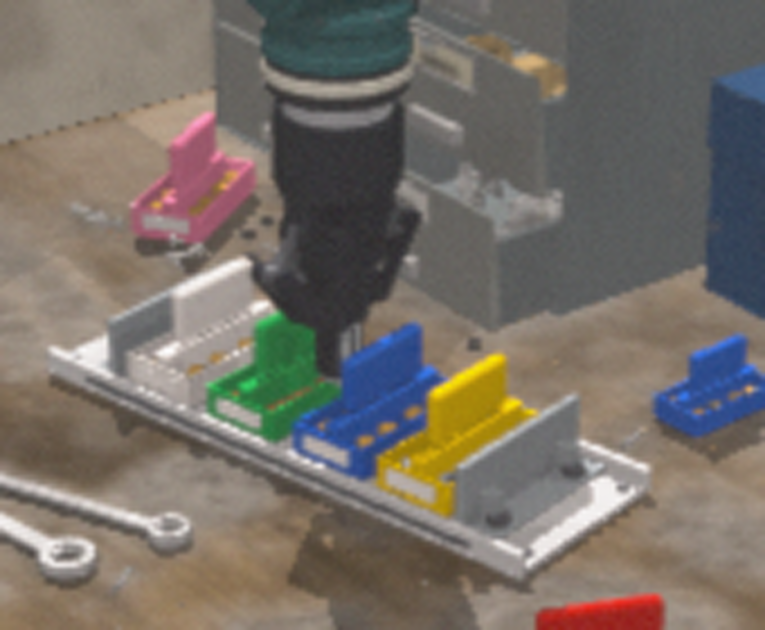

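```bash
cat > f.py <<'E'
from h import *
a=np.radians(12.5); ey=np.array([-np.sin(a),np.cos(a)]); ex=np.array([np.cos(a),np.sin(a)])
st=bot.read_state(); p=st["ee_pos"][:2]-np.array([580,37.5])
print("t",round(st["time"],2),"rail y",round(p@ey,2),"x",round(p@ex,2),"z",st["ee_pos"][2].round(1),"Fy",round(st["force"][:2]@ey,2),"Fx",round(st["force"][:2]@ex,2),"Fz",st["force"][2].round(2),"T",st["wrist_torque"].round(2))
E
python3 f.py
python3 -m creep '[-0.06,0.29,0,0,0,0,0,-0.06,0.29,0,0,0,0,0,-0.06,0.29,0,0,0,0,0,-0.06,0.29,0,0,0,0,0,-0.06,0.29,0,0,0,0,0]' >/dev/null; python3 f.py
python3 -m creep '[-0.02,0.1,0,0,0,0,0,-0.02,0.1,0,0,0,0,0,-0.02,0.1,0,0,0,0,0,-0.02,0.1,0,0,0,0,0]' >/dev/null; python3 f.py
python3 -m creep '[-0.02,0.1,0,0,0,0,0,-0.02,0.1,0,0,0,0,0,-0.02,0.1,0,0,0,0,0,-0.02,0.1,0,0,0,0,0]' >/dev/null; python3 f.py
python3 -m creep '[-0.02,0.1,0,0,0,0,0,-0.02,0.1,0,0,0,0,0,-0.02,0.1,0,0,0,0,0,-0.02,0.1,0,0,0,0,0]' >/dev/null; python3 f.py
```

```text
t 5.65 rail y 0.62 x 0.57 z 57.5 Fy 0.73 Fx -0.35 Fz -0.32 T [-0.04 -0.06  0.01]
t 6.15 rail y 15.81 x 0.61 z 57.3 Fy -0.12 Fx 0.62 Fz -0.41 T [ 0.03 -0.01 -0.  ]
t 6.55 rail y 19.57 x 0.67 z 57.3 Fy -0.54 Fx -0.92 Fz 0.54 T [ 0.05 -0.04 -0.05]
t 6.95 rail y 23.67 x 0.75 z 57.3 Fy -1.33 Fx -0.37 Fz -0.51 T [-0.13 -0.05 -0.03]
t 7.35 rail y 27.8 x 0.84 z 57.3 Fy -0.5 Fx 0.26 Fz 0.5 T [-0.13 -0.01 -0.06]
```

```bash

python3 -m creep '[-0.02,0.1,0,0,0,0,0,-0.02,0.1,0,0,0,0,0,-0.02,0.1,0,0,0,0,0,-0.02,0.1,0,0,0,0,0]' >/dev/null; python3 f.py
python3 -m creep '[-0.02,0.1,0,0,0,0,0,-0.02,0.1,0,0,0,0,0,-0.02,0.1,0,0,0,0,0]' >/dev/null; python3 f.py
python3 - <<'E'
from h import *
d=bot.camera("wrist"); cv2.imwrite("pics/w4.png",d["img"])
d=bot.camera("scene"); crop(d,215,170,170,140,4.5,"pics/s4.png")
E
```

```text
t 7.75 rail y 31.86 x 0.92 z 57.3 Fy -0.17 Fx -0.5 Fz -0.01 T [-0.06 -0.04 -0.  ]
t 8.05 rail y 34.86 x 1.0 z 57.3 Fy -0.78 Fx 0.59 Fz -0.16 T [-0.21 -0.03 -0.02]
```

View pics/w4.png

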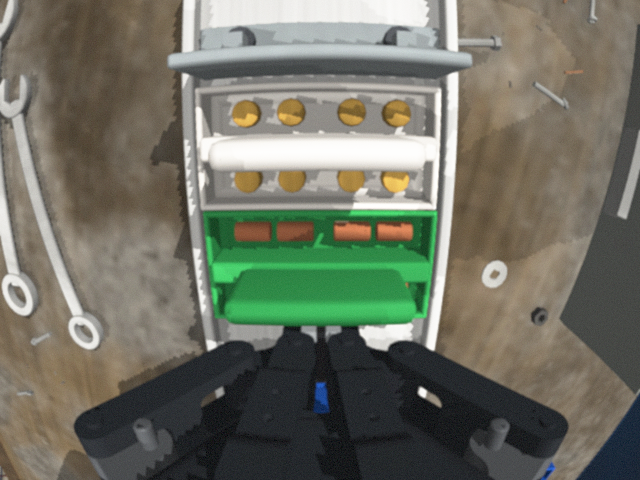

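View pics/s4.png

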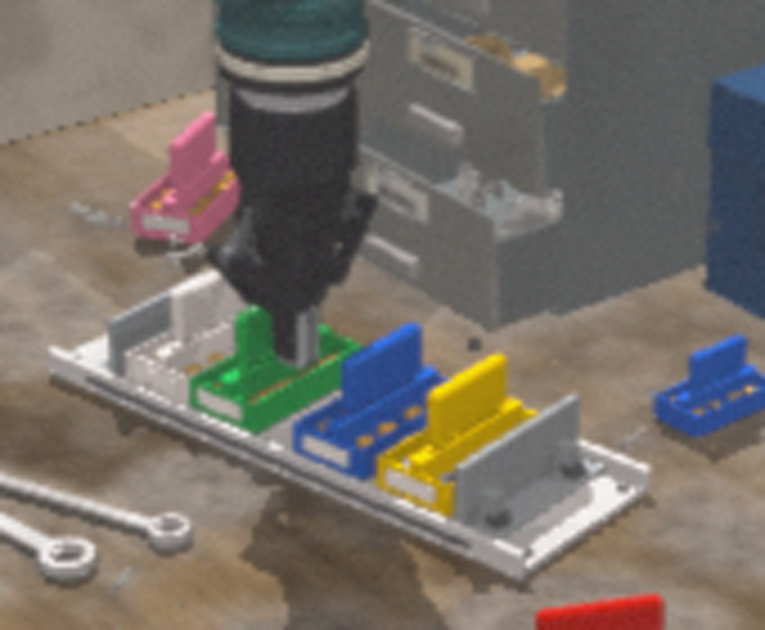

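Green has now reached white: the rims meet at row ~210. The end plate is still a few mm beyond. I'll keep feeling forward in small steps.

```bash

python3 -m creep '[-0.02,0.1,0,0,0,0,0,-0.02,0.1,0,0,0,0,0]' >/dev/null; python3 f.py
python3 -m creep '[-0.02,0.1,0,0,0,0,0,-0.02,0.1,0,0,0,0,0]' >/dev/null; python3 f.py
python3 -m creep '[-0.02,0.1,0,0,0,0,0,-0.01,0.05,0,0,0,0,0]' >/dev/null; python3 f.py
python3 -m creep '[-0.01,0.05,0,0,0,0,0,-0.01,0.05,0,0,0,0,0]' >/dev/null; python3 f.py
```

```text
t 8.35 rail y 36.87 x 1.06 z 57.3 Fy -1.77 Fx -0.56 Fz 0.37 T [-0.21 -0.02 -0.  ]
t 8.55 rail y 38.99 x 1.1 z 57.3 Fy -1.5 Fx 0.35 Fz -0.1 T [-0.23 -0.08 -0.02]
t 8.75 rail y 40.48 x 1.18 z 57.3 Fy -4.67 Fx 0.2 Fz 0.05 T [-0.79 -0.12 -0.03]
t 8.95 rail y 40.66 x 1.22 z 57.5 Fy -9.58 Fx -1.88 Fz 2.84 T [-1.91 -0.11  0.07]
```

Contact with the end plate felt at rail y ≈ 40.4 (friction was about 1.7 N). Backing off and going to the blue side.

```bash

python3 -m creep '[0.02,-0.1,0,0,0,0,0,0.09,-0.4,0,0,0,0,0,0.1,-0.45,0,0,0,0,0,0.1,-0.45,0,0,0,0,0,0.1,-0.45,0,0,0,0,0,0.1,-0.45,0,0,0,0,0,0.1,-0.45,0,0,0,0,0,0.1,-0.45,0,0,0,0,0,0.1,-0.45,0,0,0,0,0,0.1,-0.45,0,0,0,0,0,0.1,-0.45,0,0,0,0,0,0.1,-0.45,0,0,0,0,0]' >/dev/null; python3 f.py
python3 -m creep '[0.04,-0.2,0,0,0,0,0,0.04,-0.2,0,0,0,0,0]' >/dev/null; python3 f.py
python3 -m creep '[0.02,-0.1,0,0,0,0,0,0.02,-0.1,0,0,0,0,0,0.02,-0.1,0,0,0,0,0,0.02,-0.1,0,0,0,0,0]' >/dev/null; python3 f.py
python3 -m creep '[0.02,-0.1,0,0,0,0,0,0.02,-0.1,0,0,0,0,0,0.02,-0.1,0,0,0,0,0,0.02,-0.1,0,0,0,0,0]' >/dev/null; python3 f.py
python3 - <<'E'
from h import *
d=bot.camera("wrist"); cv2.imwrite("pics/w5.png",d["img"])
d=bot.camera("scene"); crop(d,215,170,170,140,4.5,"pics/s5.png")
d=bot.camera("top"); crop(d,215,210,170,100,4.5,"pics/t5.png")
E
```

```text
t 10.15 rail y -10.11 x 1.15 z 57.3 Fy -0.1 Fx 0.16 Fz 0.48 T [ 0.03  0.03 -0.03]
t 10.35 rail y -14.04 x 1.04 z 57.3 Fy 0.28 Fx -0.55 Fz -0.55 T [ 0.01 -0.02  0.03]
t 10.75 rail y -17.8 x 0.99 z 57.3 Fy 1.56 Fx 0.08 Fz 0.56 T [ 0.19  0.04 -0.  ]
t 11.15 rail y -22.03 x 0.89 z 57.3 Fy 0.03 Fx 0.26 Fz -0.08 T [0.22 0.03 0.03]
```

View pics/s5.png

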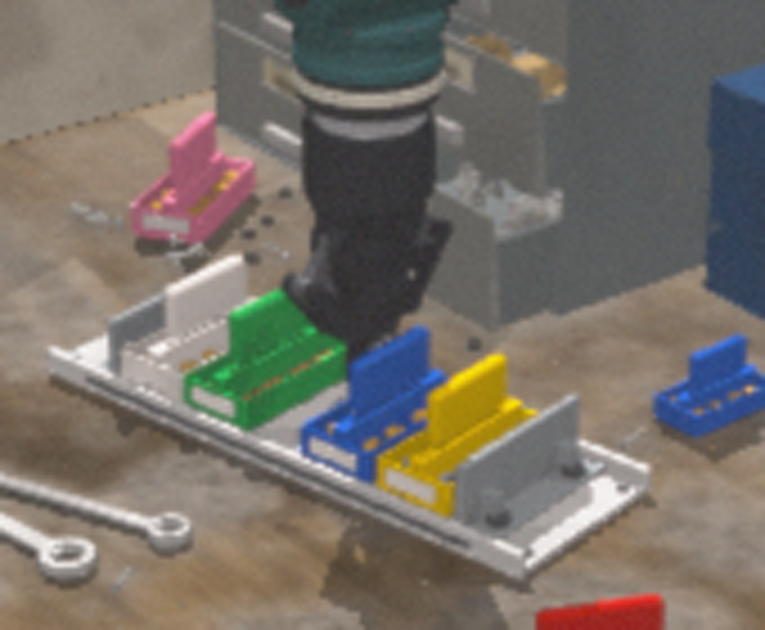

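View pics/t5.png

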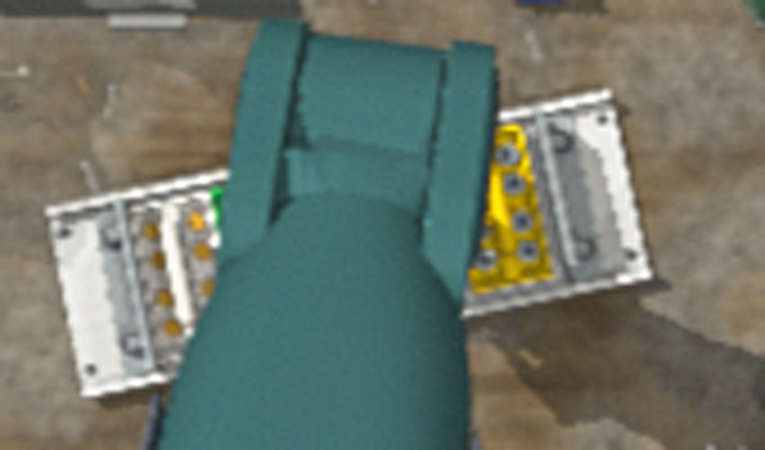

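```bash

python3 -m creep '[0.02,-0.1,0,0,0,0,0,0.02,-0.1,0,0,0,0,0,0.02,-0.1,0,0,0,0,0,0.02,-0.1,0,0,0,0,0]' >/dev/null; python3 f.py
python3 -m creep '[0.02,-0.1,0,0,0,0,0,0.02,-0.1,0,0,0,0,0,0.02,-0.1,0,0,0,0,0]' >/dev/null; python3 f.py
python3 -m creep '[0.02,-0.1,0,0,0,0,0,0.02,-0.1,0,0,0,0,0]' >/dev/null; python3 f.py
python3 -m creep '[0.02,-0.1,0,0,0,0,0,0.02,-0.1,0,0,0,0,0]' >/dev/null; python3 f.py
```

```text
t 11.7 rail y -26.12 x 0.81 z 57.3 Fy 0.17 Fx -0.57 Fz 0.28 T [ 0.2 -0.  -0. ]
t 12.0 rail y -29.13 x 0.74 z 57.3 Fy 2.36 Fx 0.53 Fz 0.1 T [ 0.32  0.08 -0.03]
t 12.2 rail y -31.24 x 0.69 z 57.3 Fy 1.17 Fx -0.22 Fz 1.13 T [ 0.29  0.07 -0.04]
t 12.4 rail y -33.26 x 0.67 z 57.3 Fy 2.25 Fx 0.3 Fz 0.59 T [0.35 0.05 0.02]
```

```bash

python3 -m creep '[0.02,-0.1,0,0,0,0,0]' >/dev/null; python3 f.py
python3 -m creep '[0.01,-0.05,0,0,0,0,0]' >/dev/null; python3 f.py
python3 -m creep '[0.01,-0.05,0,0,0,0,0]' >/dev/null; python3 f.py
```

```text
t 12.5 rail y -34.28 x 0.63 z 57.3 Fy 1.47 Fx 0.09 Fz 0.37 T [0.21 0.04 0.04]
t 12.6 rail y -34.81 x 0.62 z 57.3 Fy 2.14 Fx -0.08 Fz 1.14 T [ 0.33  0.04 -0.  ]
t 12.7 rail y -35.26 x 0.58 z 57.3 Fy 1.77 Fx 0.07 Fz 0.53 T [0.3  0.09 0.  ]
```

```bash

python3 -m creep '[0.01,-0.05,0,0,0,0,0]' >/dev/null; python3 f.py
python3 -m creep '[0.01,-0.05,0,0,0,0,0]' >/dev/null; python3 f.py
python3 -m creep '[0.005,-0.03,0,0,0,0,0]' >/dev/null; python3 f.py
```

```text
t 12.8 rail y -35.78 x 0.61 z 57.3 Fy 1.49 Fx -0.54 Fz 0.21 T [ 0.34  0.03 -0.02]
t 12.9 rail y -36.15 x 0.57 z 57.3 Fy 5.81 Fx -0.49 Fz 2.25 T [1.05 0.22 0.04]
t 13.0 rail y -36.14 x 0.55 z 57.3 Fy 6.95 Fx 0.34 Fz 2.58 T [1.21 0.3  0.02]
```

Blue row felt at −36.1, so the gap is about 56.4 mm (4.4 mm spare, as specified) with its middle at rail y ≈ 2.1. Backing off, rising and going over red.

```bash

python3 -m creep '[-0.03,0.15,0,0,0,0,0,-0.06,0.3,0,0,0,0,0,0,0,2,0,0,0,0,0,0,4,0,0,0,0,0,0,4,0,0,0,0,-0.84,-3.05,0,0,0,1.15,60,-0.84,-3.05,0,0,0,1.15,60,-0.84,-3.05,0,0,0,1.15,60,-0.84,-3.05,0,0,0,1.15,60,-0.84,-3.05,0,0,0,1.15,60,-0.84,-3.05,0,0,0,1.15,60,-0.84,-3.05,0,0,0,1.15,60]'
python3 -m creep '[-0.84,-3.05,0,0,0,1.15,60,-0.84,-3.05,0,0,0,0,60,0,0,0,0,0,0,60,0,0,0,0,0,0,60]'
python3 - <<'E'
from h import *
st=bot.read_state(); print(st["ee_pos"].round(1),tooly(st).round(3)[:,1],st["finger_gap"])
d=bot.camera("wrist"); cv2.imwrite("pics/w6.png",d["img"])
d=bot.camera("top"); crop(d,215,170,230,150,3.4,"pics/t6.png")
E
```

```text
time: 14.2
ee_pos: [528.3, -208.3, 157.3]
orientation: [0.176, 0.685, -0.176, 0.685]
force: [1.2, -1.1, -0.6]
finger_gap: 51.3
time: 14.6
ee_pos: [511.8, -268.4, 157.2]
orientation: [0.137, 0.694, -0.137, 0.694]
force: [-0.9, 0.6, 0.2]
finger_gap: 51.1
[ 511.8 -268.4  157.2] [ 0.38   0.925 -0.   ] 51.08215430732263
```

View pics/w6.png

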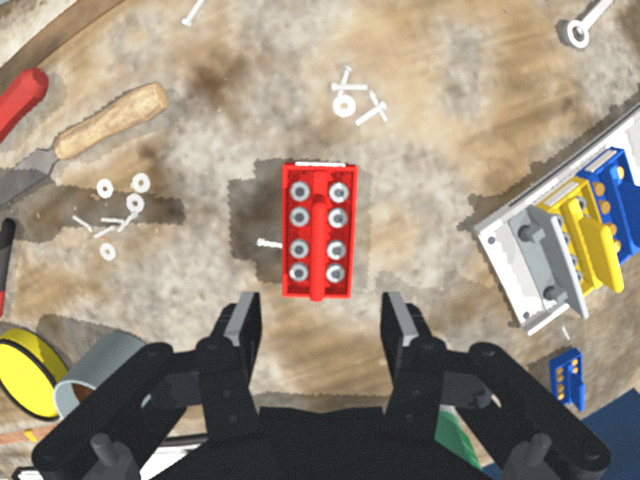

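View pics/t6.png

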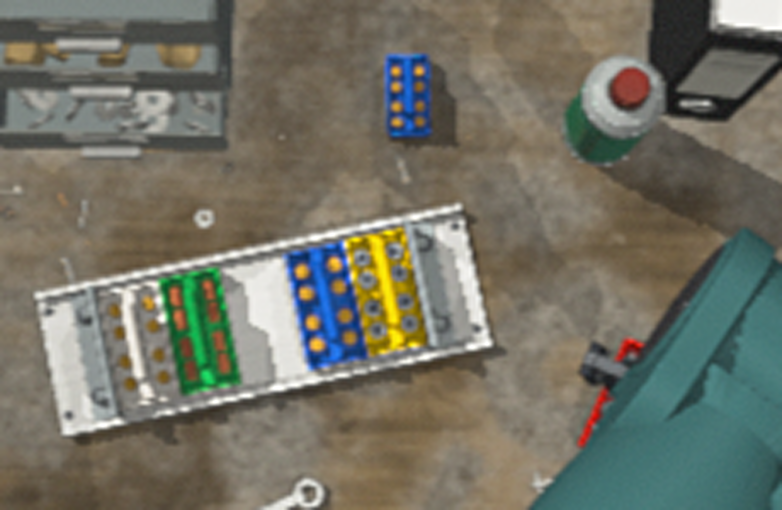

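Red is square in the wrist view (tray 283–356 × 165–297), and in the top view the row stands apart with a wide gap. Refining red's pose from the wrist picture.

```bash
cat >> h.py <<'E'
def unfish(d,uv,z):
    T=np.array(d["camera_from_world"]);R=T[:3,:3];t=T[:3,3]
    uv=np.atleast_2d(uv).astype(float); p=np.c_[(uv[:,0]-d["cx"])/d["fx"],(uv[:,1]-d["cy"])/d["fy"]]
    th=np.linalg.norm(p,axis=1); k=np.sin(th)/th
    r=np.c_[p*k[:,None],np.cos(th)]; w=r@R; c=-R.T@t
    return c+w*((z-c[2])/w[:,2])[:,None]
def isred(im):
    h=cv2.cvtColor(im,cv2.COLOR_BGR2HSV); return (((h[...,0]<8)|(h[...,0]>172))&(h[...,1]>150)&(h[...,2]>60)).astype(np.uint8)
E
python3 - <<'E'
from h import *
d=bot.camera("wrist"); m=isred(d["img"]); m[:130]=0;m[330:]=0;m[:,:240]=0;m[:,400:]=0
n,l,s,c=cv2.connectedComponentsWithStats(m); i=1+s[1:,4].argmax(); print(s[i])
ys,xs=np.nonzero(l==i)
cs=[(283,165),(355,165),(353,297),(284,297)]
P=unfish(d,cs,24)[:,:2]; print(P.round(1).tolist(),P.mean(0).round(1))
L=(P[0]-P[3]+P[1]-P[2]);print("yaw",np.degrees(np.arctan2(L[1],L[0]))%180-180, np.linalg.norm(L)/2, np.linalg.norm(P[0]-P[1]))
st=bot.read_state();R=tooly(st); print("tooly yaw",np.degrees(np.arctan2(R[1,1],R[0,1]))-90, st["ee_pos"].round(1))
crop(d,240,140,160,180,3.3,"pics/w6c.png")
print(unfish(d,[(317,200),(317,297)],66).round(1))
E
```

```text
[ 280  162   76  140 6691]
[[457.3, -272.5], [476.1, -226.8], [569.0, -263.6], [549.0, -312.5]] [ 512.8 -268.8]
yaw -22.568979682048194 99.96659393336174 49.42566911894411
tooly yaw -22.209773210094383 [ 512.2 -267.2  157.3]
[[ 481.1 -256.6   66. ]
 [ 539.  -280.6   66. ]]
```

View pics/w6c.png

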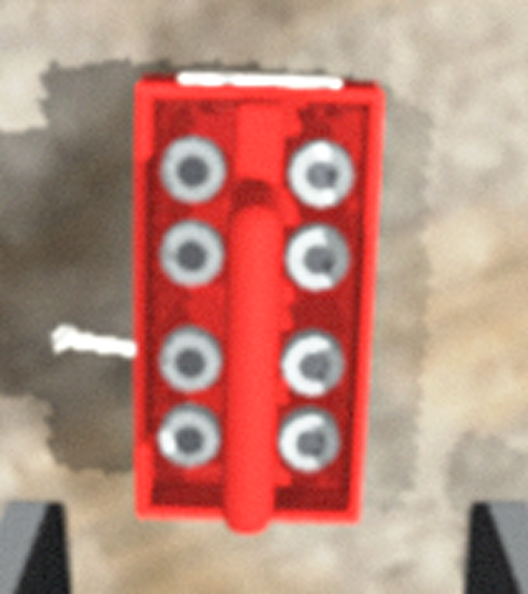

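```bash
python3 - <<'E'
from h import *
d=bot.camera("wrist")
cs=[(281.5,164.5),(356.5,165),(348.5,297.5),(281.5,297.5)]
P=unfish(d,cs,24)[:,:2]; print(P.round(1).tolist(),P.mean(0).round(1))
L=(P[0]-P[3]+P[1]-P[2]);print("yaw",np.degrees(np.arctan2(L[1],L[0]))%180-180, np.linalg.norm(L)/2, np.linalg.norm(P[0]-P[1]),np.linalg.norm(P[2]-P[3]))
H=unfish(d,[(317.3,200),(315.2,300)],66)[:,:2];L=H[0]-H[1];print(H.round(1).tolist(),H.mean(0),"yaw",np.degrees(np.arctan2(L[1],L[0]))%180-180)
print(bot.read_state()["ee_pos"])
E
```

```text
[[456.7, -273.2], [476.5, -225.7], [568.2, -266.7], [548.8, -314.3]] [ 512.5 -270. ]
yaw -24.076956684719676 100.64709957698838 51.500532632676844 51.32492101783945
[[481.3, -256.3], [540.7, -282.3]] [ 510.97767074 -269.32060047] yaw -23.600271101832732
[ 512.22348444 -267.14546865  157.31360416]
```

```bash

python3 -m creep '[0,-0.25,-1,0,0,-0.27,60,0,0,-2,0,0,0,60,0,0,-2,0,0,0,60,0,0,-2,0,0,0,60,0,0,-1.5,0,0,0,60,0,0,-1.1,0,0,0,60,0,0,-0.8,0,0,0,60,0,0,0,0,0,0,60]'
python3 - <<'E'
from h import *
d=bot.camera("wrist"); cv2.imwrite("pics/w7.png",d["img"])
d=bot.camera("scene"); crop(d,270,230,170,130,4.5,"pics/s7.png")
E
```

```text
time: 15.6
ee_pos: [511.6, -270.2, 52.4]
orientation: [0.147, 0.692, -0.146, 0.691]
force: [-0.5, 0.6, -0.2]
finger_gap: 51.4
```

View pics/w7.png

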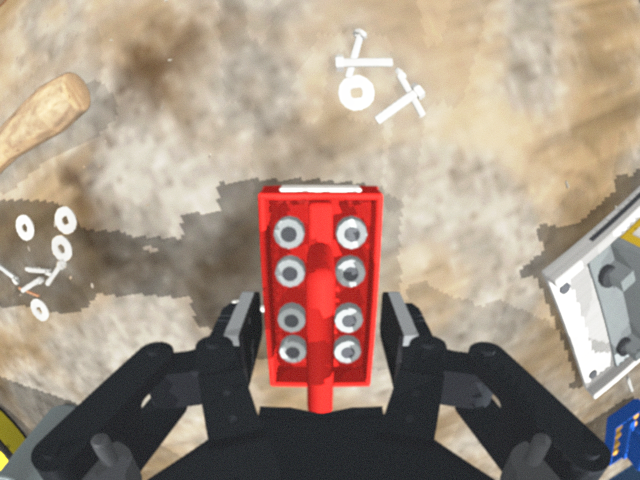

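View pics/s7.png

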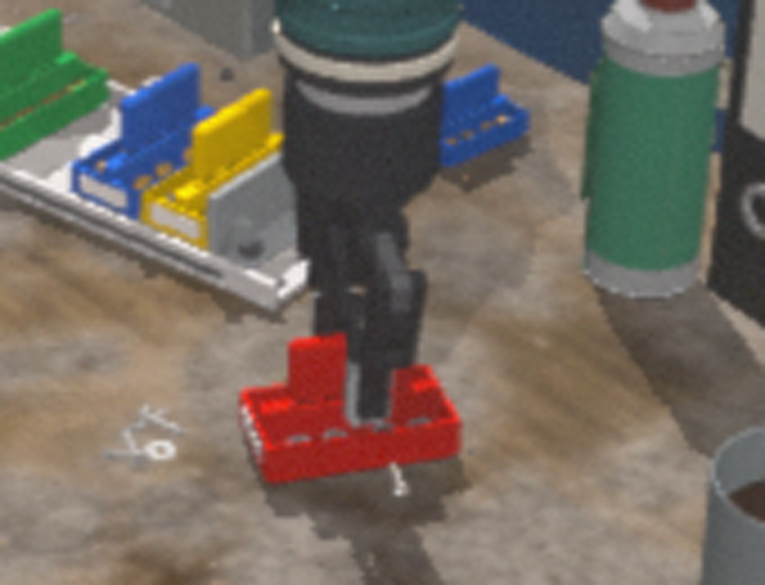

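The handle is centred between the pads (col 320) and aligned. Closing with 45 N.

```bash

python3 -m creep '[0,0,0,0,0,0,0,0,0,0,0,0,0,0,0,0,0,0,0,0,0,0,0,0,0,0,0,0,0,0,0,0,0,0,0,0,0,0,0,0,0,0]' 45
python3 -m creep '[0,0,0.2,0,0,0,0,0,0,0.5,0,0,0,0,0,0,1,0,0,0,0,0,0,0,0,0,0,0]'; python3 f.py
python3 - <<'E'
from h import *
R=tooly(bot.read_state()); print(R.round(4).tolist())
d=bot.camera("wrist"); cv2.imwrite("pics/w8.png",d["img"])
E
```

```text
time: 16.3
ee_pos: [512.2, -270.8, 53.7]
orientation: [0.146, 0.692, -0.146, 0.692]
force: [-1.1, -0.2, 5.6]
finger_gap: 9.2
time: 16.7
ee_pos: [512.6, -271.0, 71.7]
orientation: [0.146, 0.691, -0.147, 0.692]
force: [0.4, -0.2, -2.7]
finger_gap: 9.5
t 16.7 rail y -286.55 x -132.59 z 71.7 Fy -0.25 Fx 0.4 Fz -2.72 T [-0.   -0.   -0.08]
[[0.0016, 0.4047, 0.9144], [-0.0011, 0.9144, -0.4047], [-1.0, -0.0004, 0.0019]]
```

View pics/w8.png

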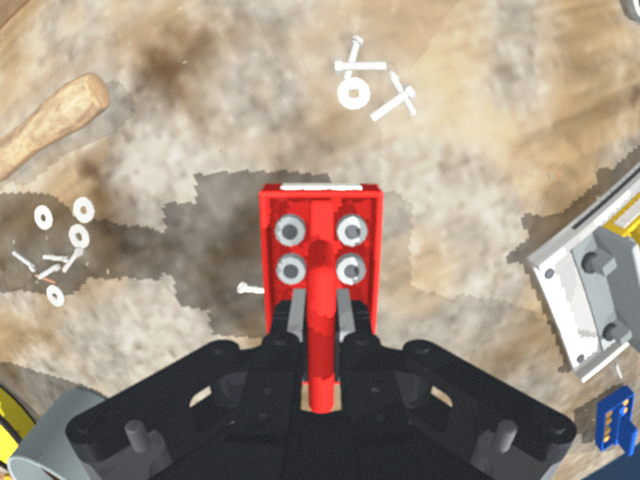

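Red is held (gap 9.5 mm, weight about 2.7 N). Lifting, carrying it to the gap and turning 36.4°.

```bash

python3 -m creep '[0,0,1.5,0,0,0,0,0,0,2.5,0,0,0,0,0,0,2.5,0,0,0,0,0,0,2,0,0,0,0,0.74,3.45,0.1,0,0,0.76,0,0.74,3.45,0.1,0,0,0.76,0,0.74,3.45,0,0,0,0.76,0,0.74,3.45,0,0,0,0.76,0,0.74,3.45,0,0,0,0.76,0,0.74,3.45,0,0,0,0.76,0,0.74,3.45,0,0,0,0.76,0,0.74,3.45,0,0,0,0.75,0]'
python3 -m creep '[0.34,1.7,0,0,0,0,0,0.34,1.7,0,0,0,0,0,0,0,0,0,0,0,0,0,0,0,0,0,0,0]';python3 f.py
python3 - <<'E'
from h import *
st=bot.read_state();R=tooly(st); print(st["ee_pos"].round(1),R.round(4).tolist())
d=bot.camera("wrist"); cv2.imwrite("pics/w9.png",d["img"])
d=bot.camera("scene"); crop(d,215,150,190,150,4,"pics/s9.png")
E
```

```text
time: 17.95
ee_pos: [571.2, 6.9, 157.2]
orientation: [-0.078, 0.703, 0.078, 0.703]
force: [0.2, -0.9, -1.6]
finger_gap: 9.6
time: 18.35
ee_pos: [577.8, 39.4, 157.1]
orientation: [-0.078, 0.703, 0.077, 0.703]
force: [0.1, -0.1, -2.1]
finger_gap: 9.5
t 18.35 rail y 2.36 x -1.69 z 157.1 Fy -0.13 Fx 0.03 Fz -2.08 T [-0.04  0.08 -0.02]
[577.8  39.4 157.1] [[-0.0003, -0.2178, 0.976], [-0.0002, 0.976, 0.2178], [-1.0, -0.0001, -0.0003]]
```

View pics/w9.png

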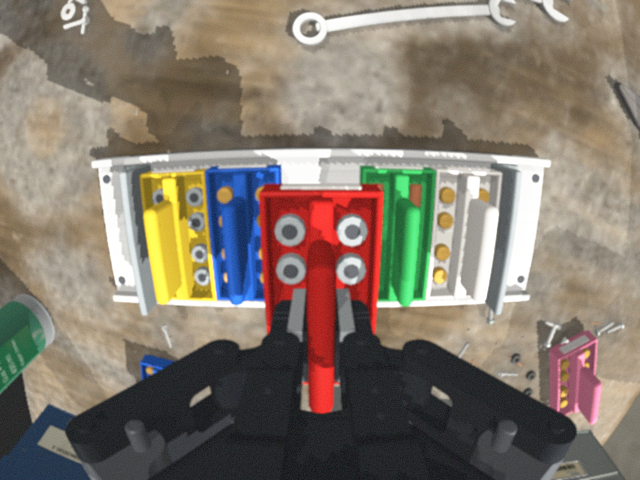

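View pics/s9.png

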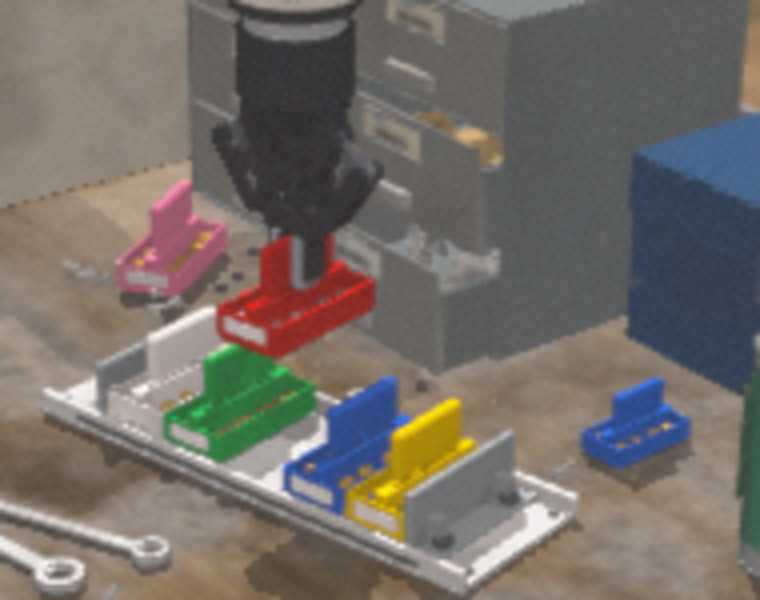

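The red tray (cols 261–382) hangs centred over the gap (blue rim 281, green rim 361). Checking yaw and depth numerically.

```bash
python3 - <<'E'
from h import *
a=np.radians(12.5); ey=np.array([-np.sin(a),np.cos(a)]); ex=np.array([np.cos(a),np.sin(a)])
d=bot.camera("wrist"); crop(d,85,135,240,100,3.3,"pics/w9a.png"); crop(d,320,135,240,100,3.3,"pics/w9b.png")
def rf(uv,z): 
    p=unfish(d,uv,z)[:,:2]-[580,37.5]; return np.c_[p@ex,p@ey].round(1).tolist()
print("lip outer front",rf([(93,161),(548,161)],16),"rear",rf([(115,297),(527,297)],16))
print("red front",rf([(261,187),(382,186)],128))
print("blue/green front inner",rf([(281,167),(361,168)],30))
st=bot.read_state();print(((st["ee_pos"][:2]-[580,37.5])@ex).round(2),((st["ee_pos"][:2]-[580,37.5])@ey).round(2))
E
```

```text
lip outer front [[-60.2, -180.9], [-60.0, 184.5]] rear [[59.5, -180.2], [59.7, 184.7]]
red front [[-53.0, -22.6], [-53.4, 27.3]]
blue/green front inner [[-49.8, -24.6], [-49.1, 29.1]]
-1.81 1.61
```

View pics/w9a.png

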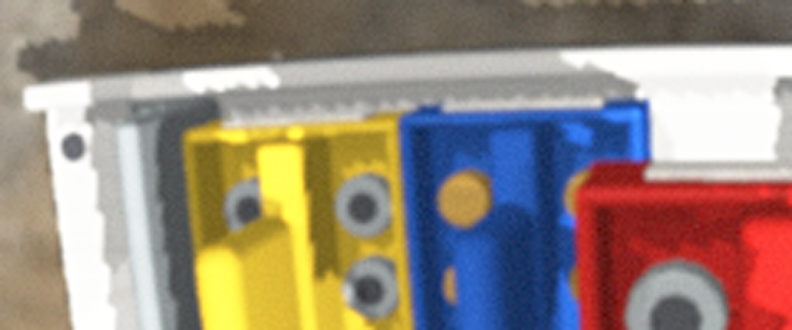

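View pics/w9b.png

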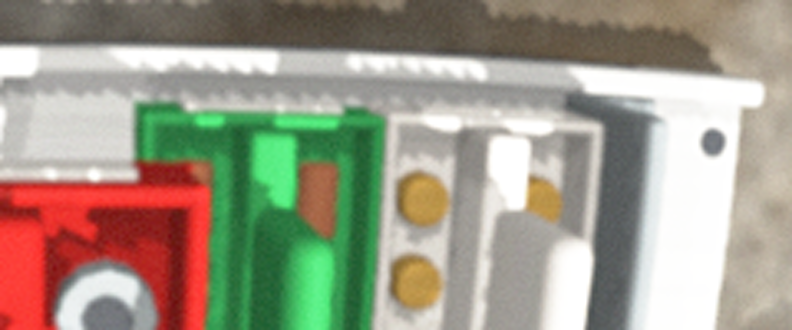

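Rail yaw matches 12.5°. Red should shift about 2.8 mm in depth to centre between the lips. Then down to just above the rims.

```bash

python3 -m creep '[0.14,0.03,-0.5,0,0,0,0,0.13,0.03,-1,0,0,0,0,0,0,-1.5,0,0,0,0,0,0,-1.5,0,0,0,0,0,0,-1.2,0,0,0,0,0,0,-0.8,0,0,0,0,0,0,-0.4,0,0,0,0,0,0,0,0,0,0,0,0,0,0,0,0,0,0]';python3 f.py
python3 - <<'E'
from h import *
d=bot.camera("wrist"); cv2.imwrite("pics/w10.png",d["img"]); 
d=bot.camera("scene"); crop(d,215,170,170,130,4.5,"pics/s10.png")
E
python3 f.py
```

```text
time: 19.4
ee_pos: [581.0, 40.0, 88.7]
orientation: [-0.077, 0.703, 0.077, 0.703]
force: [0.1, 0.2, -3.1]
finger_gap: 9.4
t 19.4 rail y 2.26 x 1.5 z 88.7 Fy 0.19 Fx 0.18 Fz -3.08 T [-0.01 -0.   -0.01]
t 19.5 rail y 2.25 x 1.51 z 88.8 Fy 0.76 Fx -0.32 Fz -3.01 T [-0.02 -0.04 -0.04]
```

View pics/w10.png

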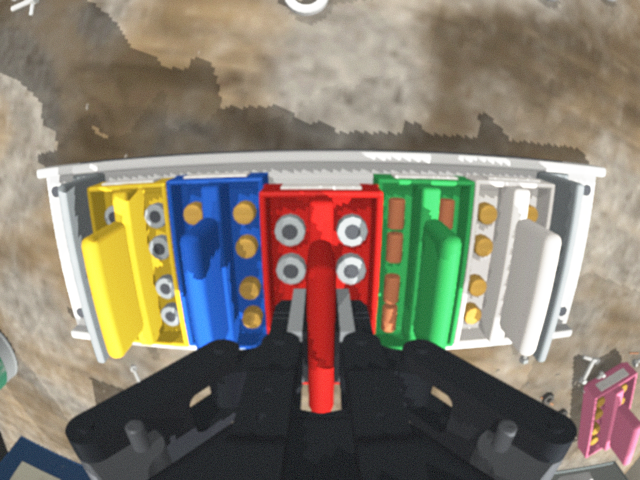

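View pics/s10.png

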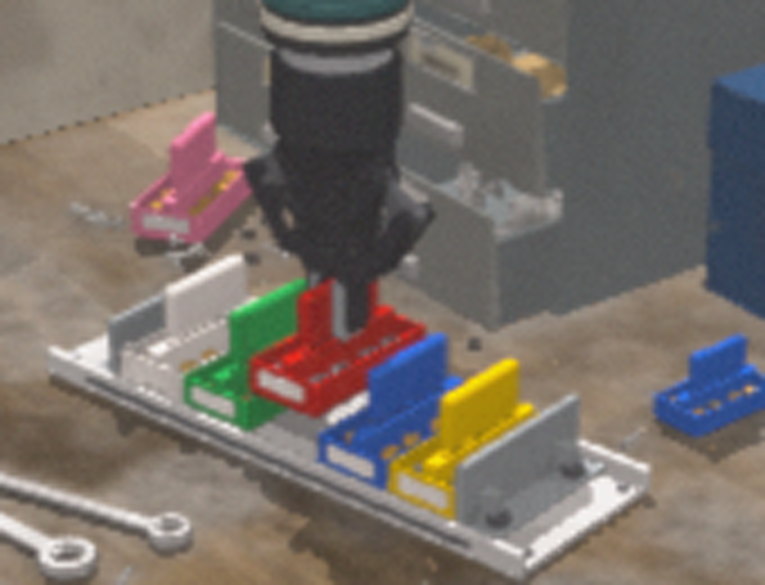

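Still centred: gap cols 268–375, red 262–382. Sliding down slowly while watching force.

```bash

python3 -m creep '[0,0,-0.3,0,0,0,0,0,0,-0.3,0,0,0,0,0,0,-0.2,0,0,0,0]'>/dev/null;python3 f.py
python3 -m creep '[0,0,-0.2,0,0,0,0,0,0,-0.2,0,0,0,0]'>/dev/null;python3 f.py
python3 -m creep '[0,0,-0.2,0,0,0,0,0,0,-0.2,0,0,0,0]'>/dev/null;python3 f.py
```

```text
t 19.8 rail y 2.37 x 1.09 z 80.0 Fy 0.49 Fx -0.68 Fz -2.24 T [ 0.01  0.02 -0.05]
t 20.0 rail y 2.35 x 1.18 z 76.1 Fy -0.13 Fx -0.85 Fz -2.83 T [0.01 0.02 0.02]
t 20.2 rail y 2.34 x 1.21 z 72.1 Fy -0.45 Fx -0.14 Fz -3.28 T [-0.09  0.03  0.01]
```

```bash

python3 -m creep '[0,0,-0.2,0,0,0,0,0,0,-0.2,0,0,0,0]'>/dev/null;python3 f.py
python3 -m creep '[0,0,-0.2,0,0,0,0,0,0,-0.2,0,0,0,0]'>/dev/null;python3 f.py
python3 -m creep '[0,0,-0.15,0,0,0,0,0,0,-0.1,0,0,0,0]'>/dev/null;python3 f.py
python3 -m creep '[0,0,-0.1,0,0,0,0]'>/dev/null;python3 f.py
```

```text
t 20.4 rail y 2.34 x 1.2 z 68.1 Fy -0.5 Fx -0.07 Fz -3.14 T [-0.02 -0.05 -0.06]
t 20.6 rail y 2.33 x 1.2 z 64.1 Fy -0.03 Fx 0.45 Fz -2.74 T [-0.    0.01 -0.  ]
t 20.8 rail y 2.37 x 1.17 z 61.6 Fy 1.44 Fx -0.74 Fz -2.69 T [ 0.02 -0.01  0.05]
t 20.9 rail y 2.32 x 1.21 z 60.7 Fy -0.45 Fx -0.61 Fz -2.75 T [-0.01 -0.05 -0.02]
```

```bash

python3 -m creep '[0,0,-0.05,0,0,0,0]'>/dev/null;python3 f.py
python3 -m creep '[0,0,-0.05,0,0,0,0]'>/dev/null;python3 f.py
python3 -m creep '[0,0,-0.05,0,0,0,0]'>/dev/null;python3 f.py
python3 - <<'E'
from h import *
d=bot.camera("wrist"); cv2.imwrite("pics/w11.png",d["img"]); 
d=bot.camera("scene"); crop(d,215,170,170,130,4.5,"pics/s11.png")
E
```

```text
t 21.0 rail y 2.33 x 1.18 z 60.2 Fy -0.38 Fx -0.06 Fz -2.6 T [-0.   -0.02 -0.02]
t 21.1 rail y 2.34 x 1.23 z 59.8 Fy -0.05 Fx -0.19 Fz -2.17 T [ 0.01 -0.01  0.02]
t 21.2 rail y 2.28 x 1.36 z 59.7 Fy 0.1 Fx -3.97 Fz 11.68 T [0.06 0.64 0.02]
```

View pics/w11.png

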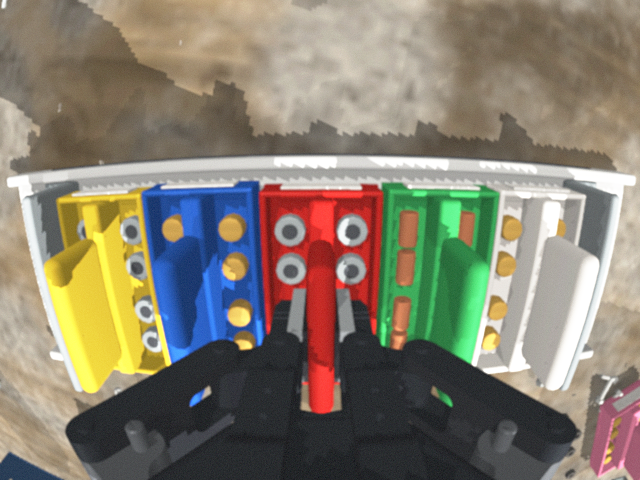

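View pics/s11.png

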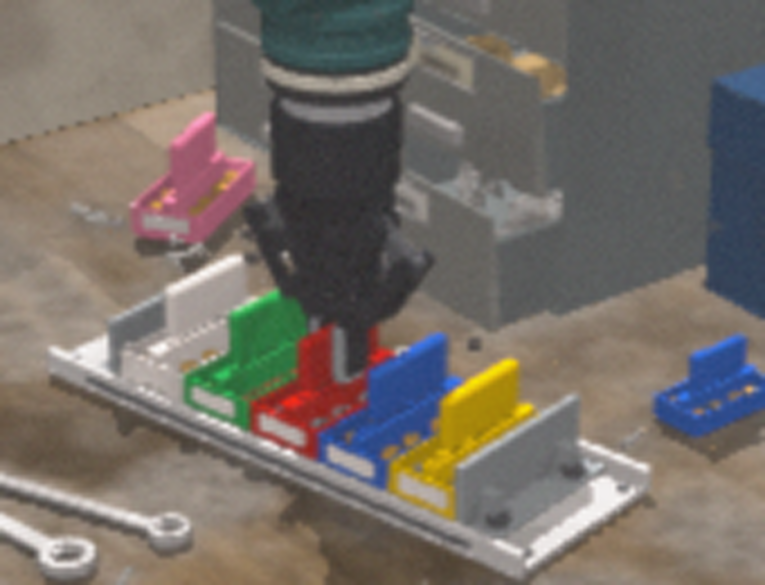

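Red is seated: contact at z 59.7, matching the pick height of 53.7 plus the 6 mm floor, with rims level in line. Unloading, opening a little (so as not to touch the neighbours) and rising.

```bash

python3 -m creep '[0,0,0.04,0,0,0,0,0,0,0,0,0,0,14,0,0,0,0,0,0,18,0,0,0,0,0,0,25,0,0,0,0,0,0,30,0,0,0,0,0,0,30,0,0,0,0,0,0,30]';python3 f.py
python3 -m creep '[0,0,0.5,0,0,0,30,0,0,1,0,0,0,30,0,0,2,0,0,0,30,0,0,2,0,0,0,30,0,0,3,0,0,0,30,0,0,3,0,0,0,30,0,0,3,0,0,0,30,0,0,0,0,0,0,30]'; python3 f.py
python3 - <<'E'
from h import *
d=bot.camera("wrist"); cv2.imwrite("pics/w12.png",d["img"]); 
d=bot.camera("scene"); crop(d,215,170,170,130,4.5,"pics/s12.png")
E
```

```text
time: 22.0
ee_pos: [580.7, 40.0, 59.7]
orientation: [-0.077, 0.703, 0.077, 0.703]
force: [0.2, -0.0, 0.3]
finger_gap: 25.5
t 22.0 rail y 2.32 x 1.25 z 59.7 Fy -0.06 Fx 0.23 Fz 0.29 T [-0.01 -0.03 -0.03]
time: 22.8
ee_pos: [582.1, 40.0, 209.3]
orientation: [-0.078, 0.701, 0.077, 0.705]
force: [1.0, 0.4, -1.0]
finger_gap: 25.3
t 22.8 rail y 1.95 x 2.61 z 209.3 Fy 0.19 Fx 1.04 Fz -0.97 T [-0.02 -0.03  0.01]
```

View pics/w12.png

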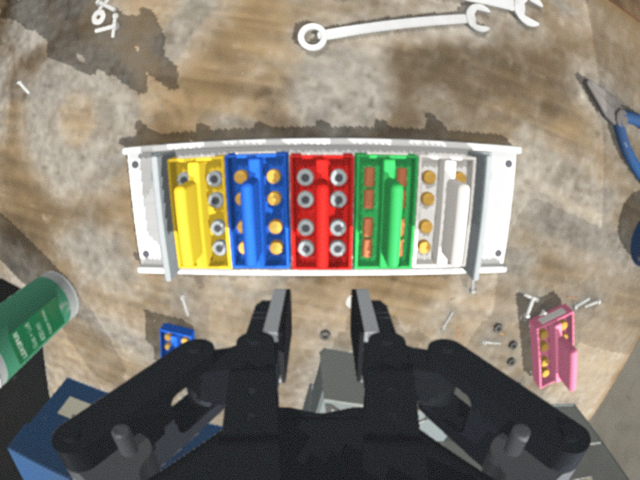

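View pics/s12.png

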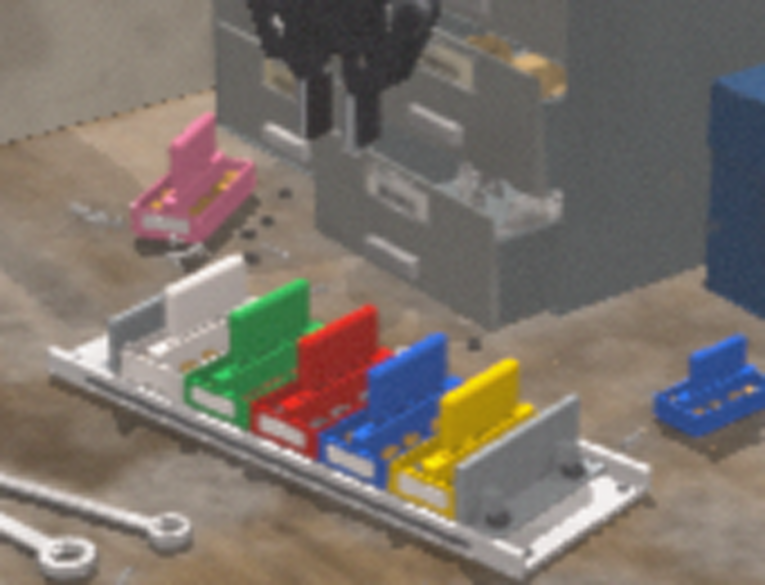

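All five stand level and in line: yellow, blue, red (col 321), green, white between the plates. The gripper is well clear and the bystanders haven't moved. Handing in.

```bash
python3 -m creep '[0,0,0,0,0,0,30,0,0,0,0,0,0,30]' >/dev/null; python3 f.py; python3 -c "
from workcell import bot
print(bot.hand_in())"
```

```text
t 23.1 rail y 2.45 x 0.78 z 203.9 Fy 0.39 Fx -0.65 Fz 0.1 T [-0.    0.02 -0.02]
the job is handed in; nothing more can be done
None
```

The red caddy sits fully down on the rail floor between blue and green. I handed the job in at about 23 s of the 64 s allowed; it reports no verdict.

- **Making room:** With closed fingers low on the handle plates, I pushed green with white, then blue with yellow, until each pair was felt against its end plate. Sliding took about 1.5–2 N. The end-plate contact read about 5 N at first on the green side, with a brief peak of 9.6 N before I backed off. On the blue side I stopped at about 7 N. That left a gap of about 56.4 mm, which is 4.4 mm spare and fits the description.
- **Putting red in:** I took red by its handle, turned it about 36° and lowered it into the middle of the gap. There was no noticeable side force on the way down. The floor was felt as a 12 N touch, at a height matching the pick-up height plus the 6 mm rail floor. I unloaded that before letting go.
- **Last checks:** The wrist and scene pictures show all five caddies upright, level and in line between the plates, and the gripper is about 140 mm above them, touching nothing. The spray can looks unmoved where it shows. I did not take a last picture of the mug and tin, but no move went near them at table height.
- **Odd readings:** When the gripper closed on red, the arm felt about 5.6 N upward and rose about 1.3 mm. I think the fingertips touched the tray, but the lift and seating that followed were normal.

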